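Roll a stone core into the V bed of a length gauge and close the jaw

TASK

Get the stone core ready for measuring: roll it over the bench on its round side, up the bevelled front edge and into the V of the length gauge, then push the sliding jaw up to it until the core sits end to end between the fixed anvil and the jaw with no gap at either end. Do it all by pushing with the fingertips: do not lift, carry or tip the core, and leave the other things on the bench where they stand.

Things in the scene. Friction and masses are not known exactly. Their poses are not given: they have to be found in the camera images.
- core: Stone core: sandstone cylinder on its side, 50 mm diameter, 120 mm long, 0.45 to 0.75 kg. Origin: middle of its axis (25 mm above the bench at first). Own x along its axis, y and z turn as it rolls. Starts 210 to 300 mm from the V on the gauge's -y side, clear bench between, within 0.08 rad of the gauge's x. Rolls square to its axis even if pushed off-centre; stops when the push ends.
- gauge: Core length gauge, an aluminium instrument fixed to the bench. Origin on the bench, under the bottom line of the V. x runs along the V, y is the direction in which the core is rolled in, z up. Bed from x = -112 to +165 mm, y = -90 to +55 mm; a rail behind it (to y = +99, x = +177 mm) carries the jaw. A core lying in the V has its axis at y = 0, 32 mm above the bench.
- bevel_foot (a point): Front foot of the bed, on the bench at gauge x = -25, y = -90 mm. Section from here in y: even bevel (10 degrees) up to a 12 mm high lip at y = -20 mm; flat to -16; V falls at 30 degrees to 3 mm above the bench at y = 0, rises at 30 degrees to 30 mm at y = +47; flat to +55. Push at or below the core's middle height: a push high on its side can wedge it.
- anvil_face (a point): Centre of the fixed anvil's face: a 30 mm steel disc at gauge x = -85 mm, y = 0, 32 mm above the bench, looking to +x, on a dark bracket (x = -107 to -93 mm, y = -16 to +55 mm, 56 mm high). With the core's end against it the core's middle is at gauge x = -25 mm.
- jaw (a joint): Slide of the measuring jaw, m: 0 fully open, grows as it moves along the gauge's -x towards the anvil (to 0.105). The jaw's face (30 mm disc like the anvil) is at gauge x = 125 mm less this value. Starts at 0 to 0.02; 0.090 when closed up on the core. About 2 N of friction, stays where left; sliding the core along the V before it adds 2 to 5 N.
- jaw_back (a point): Middle of the flat back (+x) face of the jaw's dark arm, where a finger can push it to -x: at gauge y = 0, 42 mm above the bench, 20 mm behind the jaw's face, moving with it. Arm at the V: 17 to 61 mm above the bench, y = -16 to +16 mm; on to y = +58 it is 31 to 61 mm high. Carriage with readout beyond (y = +56 to +96, 76 mm high) juts 22 mm further to +x.
- plug: A bystander: a short stone plug standing on end, 38 mm in diameter, 55 mm high; origin at the centre of its underside.
- wash_bottle: A bystander: a white wash bottle, 64 mm in diameter, 170 mm high; origin at the centre of its underside.
- beaker: A bystander: a glass beaker, 70 mm in diameter, 95 mm high; origin at the centre of its underside.
- jar: A bystander: an amber sample jar with black cap, 54 mm in diameter, 65 mm high; origin at the centre of its underside.
Not all that is in view belongs to the job. Leave any blue or orange look-alike of the core alone.

How it is judged:
On the way, in this order (a step that is already met when the one before it is completed fails the run):
1. the core rolls over by half a turn on the bench, before the bevel (angle between core's own z axis and vertical above 2.2 rad and height (world z) of core below 0.031 m and y of core in the frame of gauge below -0.085 m).
2. the core lies in the V, the jaw not yet closed (y of core in the frame of gauge between -0.006 and 0.006 m and height (world z) of core below 0.036 m and angle between the x axis of core and the x axis of gauge, either way round below 0.06 rad), for 0.2 s.
At the end, for the whole second after the job is handed in: The core lies at rest in the V (axis within 4 mm of its place across and in height, within 0.05 rad of the V), its end within 3 mm of the fixed anvil, and the jaw within 3 mm of its closed-up place on the core (slide at 0.090) (y of core in the frame of gauge between -0.004 and 0.004 m and height (world z) of core between 0.028 and 0.036 m and angle between the x axis of core and the x axis of gauge, either way round below 0.05 rad and x of core in the frame of gauge between -0.028 and -0.022 m and value of joint jaw between 0.087 and 0.093 m and linear speed of core below 0.01 m/s); the robot touches nothing.
It fails at once if the core is lifted: more than 8 mm off the bench before the bevel, or more than 11 mm above the lip over the gauge ((y of core in the frame of gauge below -0.1 m and height (world z) of core above 0.033 m) or height (world z) of core above 0.048 m).
It fails at once if the core is tipped: its axis more than 0.25 rad from level (angle between core's own x axis and vertical below 1.32 rad or angle between core's own x axis and vertical above 1.82 rad).
It fails at once if a bystander (plug, wash bottle, beaker, jar) is moved by more than 20 mm or tipped (distance of any of plug, wash_bottle, beaker, jar from where it was at the start of the episode above 0.02 m or angle between any of plug, wash_bottle, beaker, jar's own z axis and vertical above 0.35 rad).
It also fails if it takes over 51 s, if anything falls off the work surface, if the arm or the gripper's body presses on something with over 40 N, if the wrist force passes 120 N, or if a joint passes its speed limit or range.

ROBOT

A 6-joint arm with a two-finger parallel gripper is mounted at the origin on the work surface. World frame = base frame: x ahead of the robot, y to its left, z up, the work surface at z = 0. Lengths are in m, angles in rad, forces in N, time in s.
With the tool pointing down it reaches from about 0.3 to 0.775 m from the base axis. Payload 14.6 kg.
Tool frame: the origin (TCP) lies on the centre line of the jaws, within the pads' length; the fingertips stand 19 mm ahead of it and the grasp point (between the pads) is the TCP; z points along the fingers, y is the direction in which the jaws open and shut (so a half turn about z gives the same grasp; the last joint's range is limited). The gripper opens to 85 mm and grips with 20 to 120 N. Pads are 22 mm wide; open, the fingers measure 114 mm over their backs; the gripper's body (76 mm by 85 mm) begins 54 mm behind the grasp point. The pads swing forward as they close: fully open they stand 13 mm farther back than shut.
Start: joints at [-1.195, 0.3, 1.521, -0, 1.321, -0.067], TCP at [0.236, -0.497, 0.25] pointing down, gripper open.
Joint ranges: [-3.03, 3.03], [-0.79, 2.21], [0.23, 2.52], [-1.04, 4.18], [0, 3.07], [-2.55, 2.55]. Speed limits (rad/s): [2.22, 2.22, 2.57, 3.14, 3.14, 3.14].

INTERFACE

Orientations are given as a unit quaternion [x, y, z, w].
In Python, from workcell import sensors, vision, ticket gives the robot as it stands.
- The arm moves only by the shell command python3 -m crank 'ROWS' [FORCE]. ROWS is JSON, a list of rows, each an object of numbers: "dx", "dy", "dz": the shift along the tool's x, y, z in cm; "rx", "ry", "rz": the turn, a rotation vector about the tool's x, y, z in degrees; "fingers": the closure, from 0 (fully open) to 1 (shut). In form: [{"dx": .., "dy": .., "dz": .., "rx": .., "ry": .., "rz": .., "fingers": ..}, ...]. A call has 1 to 10 rows; each row shifts and turns the commanded pose from where the row before left it, along the tool's axes as they then stand; what a row does not reach is not made up. A row lasts 1/8 s, in which the tool goes at most 62.5 mm and 10.7 degrees, less where a joint would pass 70% of its speed; a pose out of reach is approached as far as the arm can. A call is refused whole if a number of a shift passes 6.25 or a number of a turn 10.7, either way. A call with a gripper value outside its range is refused whole. The fingers move at their own pace and stop on an object; FORCE is the grip in N (left out, the last holds). Time passes only in rows, so rows that do not move let the fingers close. It gives the time, the measured TCP pose, the force and the opening at its end, in the units of the state.
- sensors.read_state(): the state, without advancing time (a new reading comes with each control period).
- vision.grab_frame(name): name is "scene" or "top" or "wrist"; returns a dict with "pixels" (420x560x3 uint8, red, green, blue), "intrinsics" (3x3 intrinsics, pixels), "rvec" (rotation vector, rad) and "tvec" (3), from world to camera coordinates, as OpenCV has them; the wrist camera has in their place "tool_from_camera" (4x4, takes a point from camera to tool coordinates, whose origin is the TCP and whose axes are the flange's). Camera axes: x right, y down, z forward; pixel columns grow to the right and rows downward; lengths in m; the calibration is good to about 2 mm. A picture is of the moment at which its call begins: read the wrist's pose just before it. There is no depth.
- ticket.hand_in(): hands the job in, once; it reports no verdict.
The state is a dict: "time": time; "joint_pos": joint angles; "joint_vel": joint speeds; "joint_efforts": joint torques, N m; "tool_pos": TCP position; "ee_rot": TCP orientation; "contact_force": force on the tool from outside, world axes, zero at the start; "moment": the same for the moment, N m; "gripper_width": finger opening in m.
Only numpy, scipy, OpenCV 4.12 (cv2) and the standard library are available. Lean on these libraries where they do the work, as an engineer would, in place of code of your own. Each camera call takes 0.05 s, during which the arm holds its last target.

## Working session

There is one attempt and no reset: what is moved stays moved. The work goes in short steps, Python scripts to look and compute and a shell command to move; the robot and the scene stay as the last step left them, time stands still between calls to the robot, and variables do not carry over. Pictures are saved under pics/ and viewed, and the job is handed in when it is done.

```bash
ls; mkdir -p pics
python3 - <<'E'
from workcell import sensors, vision
import cv2
s=sensors.read_state();print({k:(v if isinstance(v,float) else [round(float(a),3) for a in v] if hasattr(v,'__len__') else v) for k,v in s.items()})
for n in ["scene","top","wrist"]:
    f=vision.grab_frame(n);cv2.imwrite(f"pics/{n}0.png",f["pixels"][:,:,::-1]);print(n,{k:v for k,v in f.items() if k!='pixels'})
E
```

```text
pics
{'time': 0.0, 'joint_pos': [-1.195, 0.3, 1.522, -0.0, 1.321, -0.067], 'joint_vel': [-0.001, -0.0, -0.0, 0.001, -0.0, 0.0], 'joint_efforts': [-0.0, -54.35, -36.179, -0.0, 0.004, -0.0], 'tool_pos': [0.236, -0.497, 0.25], 'ee_rot': [0.976, 0.22, -0.0, -0.001], 'contact_force': [-0.585, -0.065, -0.65], 'moment': [-0.019, -0.032, -0.024], 'gripper_width': 0.08525976950856207}
scene {'intrinsics': array([[382.07484681,   0.        , 280.8025572 ],
       [  0.        , 382.07484681, 210.91176992],
       [  0.        ,   0.        ,   1.        ]]), 'rvec': array([ 2.212832  ,  0.87169341, -0.34598661]), 'tvec': array([-0.41889238, -0.21810101,  1.31611164])}
top {'intrinsics': array([[402.26679977,   0.        , 280.4090106 ],
       [  0.        , 402.26679977, 211.13125589],
       [  0.        ,   0.        ,   1.        ]]), 'rvec': array([ 2.1164665 , -2.1409646 ,  0.16207219]), 'tvec': array([0.02773851, 0.53003746, 0.91656693])}
wrist {'intrinsics': array([[322.66715463,   0.        , 281.43377419],
       [  0.        , 322.66715463, 207.19122789],
       [  0.        ,   0.        ,   1.        ]]), 'tool_from_camera': array([[-1.17286159e-03, -9.62067845e-01, -2.72807782e-01,
         6.89219471e-02],
       [ 9.99999311e-01, -1.11488426e-03, -3.67535298e-04,
         2.87269761e-04],
       [ 4.94447915e-05, -2.72808025e-01,  9.62068490e-01,
        -1.24087604e-01],
       [ 0.00000000e+00,  0.00000000e+00,  0.00000000e+00,
         1.00000000e+00]])}
```

View pics/scene0.png

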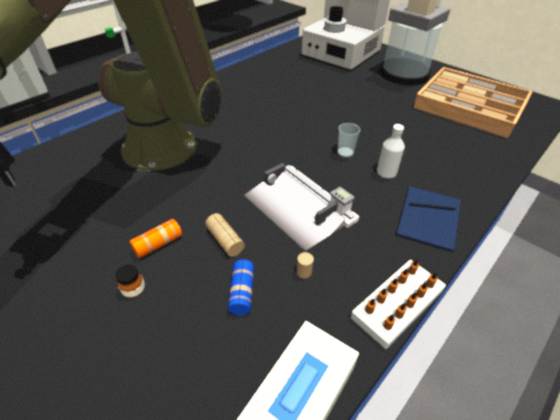

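View pics/top0.png

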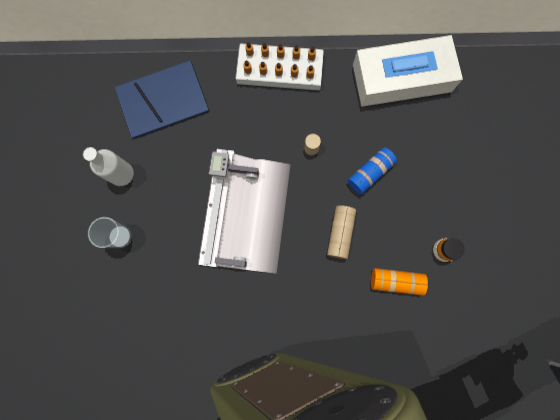

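View pics/wrist0.png

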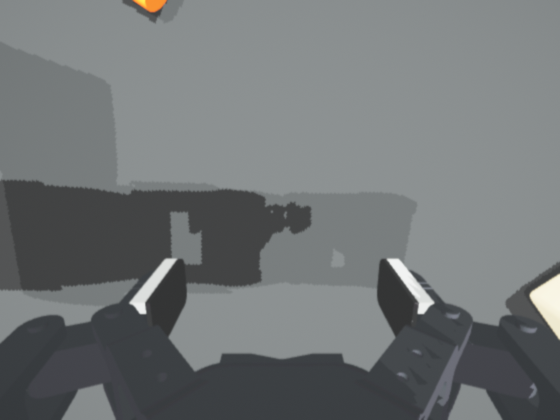

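The scene holds the sandstone core at scene (225,235) / top (342,232). The look-alikes are blue (scene 241,287 / top 372,171), orange (156,238 / 399,282) and the plug (305,265 / 312,144). I choose the tan lying cylinder and will check it and the gauge in enlarged crops.

```bash
cat > h.py <<'E'
import numpy as np,cv2
from workcell import sensors,vision
def cal(n):
    f=vision.grab_frame(n); return f
def ray(f,px):
    K=f["intrinsics"];R,_=cv2.Rodrigues(f["rvec"]);t=f["tvec"]
    d=R.T@np.linalg.inv(K)@np.array([px[0],px[1],1.]);c=-R.T@t
    return c,d/np.linalg.norm(d)
def onz(f,px,z):
    c,d=ray(f,px);return c+d*(z-c[2])/d[2]
def tri(rs):
    A=np.zeros((3,3));b=np.zeros(3)
    for c,d in rs:
        P=np.eye(3)-np.outer(d,d);A+=P;b+=P@c
    X=np.linalg.solve(A,b);return X,[float(np.linalg.norm((np.eye(3)-np.outer(d,d))@(X-c))) for c,d in rs]
def proj(f,X):
    return cv2.projectPoints(np.array([X],float),f["rvec"],f["tvec"],f["intrinsics"],None)[0][0,0]
E
python3 - <<'E'
import cv2
t=cv2.imread('pics/top0.png');s=cv2.imread('pics/scene0.png')
def crop(im,x,y,w,h,k,n):
    c=cv2.resize(im[y:y+h,x:x+w],None,fx=k,fy=k,interpolation=cv2.INTER_CUBIC)
    for i in range(0,w,20): cv2.putText(c,str(x+i),(i*k,8),0,.3,(0,255,0),1);cv2.line(c,(i*k,10),(i*k,14),(0,255,0),1)
    for i in range(0,h,20): cv2.putText(c,str(y+i),(0,i*k+4),0,.3,(0,255,0),1)
    cv2.imwrite(n,c)
crop(t,190,140,180,140,4,'pics/ct.png');crop(s,190,150,180,120,4,'pics/cs.png')
E
```

```text
(no output)
```

View pics/ct.png

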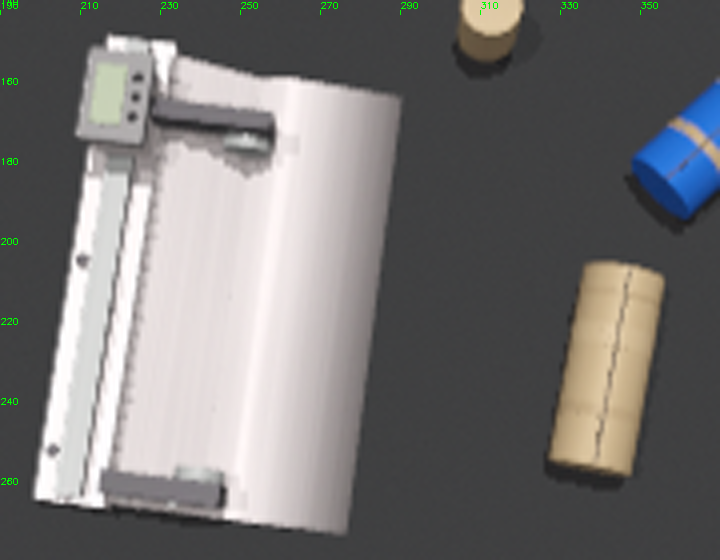

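View pics/cs.png

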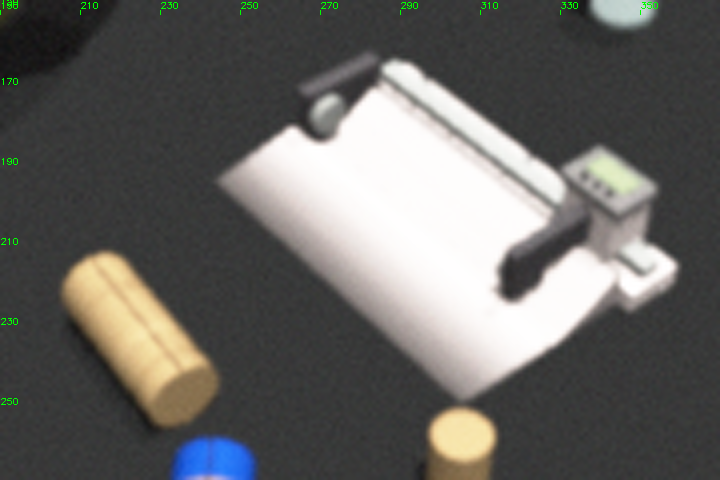

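```bash
cat > meas.py <<'E'
from h import *
from scipy.optimize import least_squares
def cyl(x,y,yaw,z=0.025,r=0.025,L=0.12):
    a=np.linspace(0,2*np.pi,72)
    p=[]
    for e in(-L/2,L/2):
        for t in a:
            l=np.array([e,r*np.cos(t),r*np.sin(t)])
            p.append([x+l[0]*np.cos(yaw)-l[1]*np.sin(yaw),y+l[0]*np.sin(yaw)+l[1]*np.cos(yaw),z+l[2]])
    return np.array(p)
def mask(f,near,rad=60):
    im=f["pixels"];hsv=cv2.cvtColor(im,cv2.COLOR_RGB2HSV)
    m=cv2.inRange(hsv,(8,50,70),(28,190,255))
    n,l,st,ce=cv2.connectedComponentsWithStats(cv2.morphologyEx(m,cv2.MORPH_CLOSE,np.ones((3,3))))
    # component nearest with area>100
    best=min([i for i in range(1,n) if st[i,4]>150],key=lambda i:np.hypot(*(ce[i]-near)))
    return (l==best).astype(np.uint8),st[best],ce[best]
def supp(pts,n=36):
    th=np.arange(n)*2*np.pi/n; u=np.c_[np.cos(th),np.sin(th)]
    return (pts@u.T).max(0)
def fitcore(nearT,nearS,x0,z=None,views=("top","scene")):
    fs=[(vision.grab_frame(n),nr) for n,nr in(("top",nearT),("scene",nearS)) if n in views]
    ob=[]
    for f,nr in fs:
        m,st,ce=mask(f,np.array(nr)); ys,xs=np.nonzero(m)
        ob.append(supp(np.c_[xs,ys].astype(float)));print('mask',st,ce)
    def res(p):
        r=[]
        for (f,_),o in zip(fs,ob):
            q=cv2.projectPoints(cyl(p[0],p[1],p[2],p[3]),f["rvec"],f["tvec"],f["intrinsics"],None)[0][:,0]
            r.append(supp(q)-o-0.3)
        r=np.concatenate(r)
        return np.r_[r,(p[3]-(z or 0.025))*1000*(0 if z is None else 10)]
    s=least_squares(res,list(x0)+[z or 0.025],loss='soft_l1',x_scale=[.01,.01,.1,.01]); return s.x,np.abs(s.fun).mean()
E
python3 - <<'E'
from meas import *
T=cal("top");S=cal("scene")
A=tri([ray(T,(276.75,273.75)),ray(S,(244.25,195.5))]);B=tri([ray(T,(290.3,163.9)),ray(S,(305.75,250))])
print(A,B,np.linalg.norm(A[0]-B[0]))
for p in [(276.75,273.75),(290.3,163.9)]:print('topz0',onz(T,p,0))
for p in [(244.25,195.5),(305.75,250)]:print('scz0',onz(S,p,0))
c=onz(T,(342,232),.025);print(c)
print(fitcore((342,232),(225,235),[c[0],c[1],0.1]))
print(fitcore((342,232),(225,235),[c[0],c[1],0.1],z=.025))
E
```

```text
(array([ 0.38463146,  0.03458177, -0.00453583]), [0.0022758958498209254, 0.002275895849820998]) (array([ 0.66009067, -0.00332898,  0.0007622 ]), [0.0012551511834392628, 0.001255151183439396]) 0.27810621667207786
topz0 [0.3831376  0.03271393 0.        ]
topz0 [ 0.6594293  -0.00426218  0.        ]
scz0 [0.38981146 0.03313315 0.        ]
scz0 [ 0.66042826 -0.00174071  0.        ]
[ 0.48064293 -0.12604817  0.025     ]
mask [ 327  205   29   54 1111] [341.3240324  231.56075608]
mask [205 212  40  45 957] [224.57680251 234.11285266]
(array([ 0.4812957 , -0.124173  , -0.20955228,  0.02641211]), np.float64(0.49906615572088614))
mask [ 327  205   29   54 1109] [341.3336339  231.61496844]
mask [205 212  40  45 959] [224.58081335 234.11678832]
(array([ 0.48125716, -0.12424311, -0.20931198,  0.02500728]), np.float64(0.5243638179550861))
```

```bash
cat >> h.py <<'E'
GY=-0.131
Gx=np.array([np.cos(GY),np.sin(GY)]);Gy=np.array([-np.sin(GY),np.cos(GY)])
P0=np.array([0.3855,0.0325])
G0=P0+0.112*Gx+0.09*Gy
def g(w): d=np.asarray(w)[:2]-G0;return np.array([d@Gx,d@Gy])
def w(gx,gy): return G0+gx*Gx+gy*Gy
def gs():
    s=sensors.read_state();from scipy.spatial.transform import Rotation as R
    M=R.from_quat(s["ee_rot"]).as_matrix();p=s["tool_pos"]
    print('t',round(s["time"],2),'tcp',np.round(p,4),'g',np.round(g(p)*1000,1),'toolx deg in gauge',round(np.degrees(np.arctan2(M[1,0],M[0,0])-GY),2),'tilt',round(float(np.degrees(np.arccos(-M[2,2]))),2),'F',np.round(s["contact_force"],1),'gripF-gauge',np.round([s["contact_force"][:2]@Gx,s["contact_force"][:2]@Gy],1),'wid',round(s["gripper_width"],4),'j',np.round(s["joint_pos"],2))
    return s,M
E
python3 - <<'E'
from h import *
T=cal("top")
print('G0',G0)
for n,p,z in [('core',(342,232),.025),('blue',(372.5,171),.025),('blueend',(356,190),.025),('blueend2',(368,193),0.01),('orange',(399,282),.025),('orL',(372,280),.025),('plug',(312.5,150),0.02),('jaw tip',(258,171),.061),('anvil tip',(246,262),.056),('wash',(122,178),0.0),('jar',(443,250),0)]:
    x=onz(T,p,z);print(n,x.round(3),(g(x)*1000).round(0))
gs()
E
```

```text
G0 [0.50829667 0.10709879]
core [ 0.481 -0.126  0.025] [   3. -235.]
blue [ 0.631 -0.207  0.025] [ 163. -295.]
blueend [ 0.584 -0.164  0.025] [ 110. -259.]
blueend2 [ 0.579 -0.196  0.01 ] [ 110. -291.]
orange [ 0.361 -0.256  0.025] [ -99. -379.]
orL [ 0.366 -0.193  0.025] [-102. -316.]
plug [ 0.689 -0.06   0.02 ] [ 201. -142.]
jaw tip [0.625 0.074 0.061] [120. -18.]
anvil tip [0.41  0.102 0.056] [-97. -18.]
wash [0.628 0.425 0.   ] [ 78. 331.]
jar [ 0.436 -0.374  0.   ] [  -9. -487.]
t 0.5 tcp [ 0.2356 -0.4969  0.2503] g [-191.4 -634.5] toolx deg in gauge 32.88 tilt 0.0 F [ 0.1 -0.6 -0.6] gripF-gauge [ 0.2 -0.6] wid 0.0855 j [-1.19  0.3   1.52 -0.    1.32 -0.07]
```

```bash
python3 -m crank '[{"dx":4.9,"dy":-2.5},{"dx":4.9,"dy":-2.5},{"dx":4.9,"dy":-2.5},{"dx":4.9,"dy":-2.5},{"dx":4.9,"dy":-2.5},{"dx":4.9,"dy":-2.5},{"dx":4.9,"dy":-2.5},{"rz":-10.5},{"rz":-10.5},{"rz":-10.5}]'; python3 -m crank '[{"rz":-10.5},{"rz":-10.5},{"dz":3},{"dz":0}]'
python3 - <<'E'
from h import *
gs();f=cal("wrist");cv2.imwrite("pics/w1.png",f["pixels"][:,:,::-1])
E
```

```text
t 0.5 tcp [ 0.2356 -0.4969  0.2503] g [-191.4 -634.5] toolx deg in gauge 32.88 tilt 0.0 F [ 0.1 -0.6 -0.6] gripF-gauge [ 0.2 -0.6] wid 0.0855 j [-1.19  0.3   1.52 -0.    1.32 -0.07]invalid input at $[0]: expected keys dx, dy, dz, rx, ry, rz, fingers
invalid input at $[0]: expected keys dx, dy, dz, rx, ry, rz, fingers
```

View pics/w1.png

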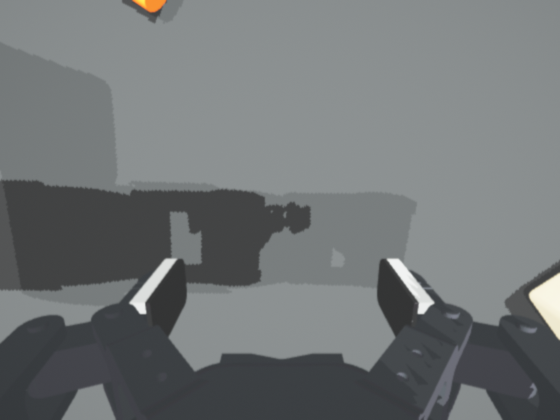

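All keys are needed in every row.

```bash
python3 -m crank '[{"dx":4.9,"dy":-2.5,"dz":0,"rx":0,"ry":0,"rz":0,"fingers":0},{"dx":4.9,"dy":-2.5,"dz":0,"rx":0,"ry":0,"rz":0,"fingers":0},{"dx":4.9,"dy":-2.5,"dz":0,"rx":0,"ry":0,"rz":0,"fingers":0},{"dx":4.9,"dy":-2.5,"dz":0,"rx":0,"ry":0,"rz":0,"fingers":0},{"dx":4.9,"dy":-2.5,"dz":0,"rx":0,"ry":0,"rz":0,"fingers":0},{"dx":4.9,"dy":-2.5,"dz":0,"rx":0,"ry":0,"rz":0,"fingers":0},{"dx":4.9,"dy":-2.5,"dz":0,"rx":0,"ry":0,"rz":0,"fingers":0},{"dx":0,"dy":0,"dz":0,"rx":0,"ry":0,"rz":-10.5,"fingers":0},{"dx":0,"dy":0,"dz":0,"rx":0,"ry":0,"rz":-10.5,"fingers":0},{"dx":0,"dy":0,"dz":0,"rx":0,"ry":0,"rz":-10.5,"fingers":0}]'; python3 -m crank '[{"dx":0,"dy":0,"dz":0,"rx":0,"ry":0,"rz":-10.5,"fingers":0},{"dx":0,"dy":0,"dz":3,"rx":0,"ry":0,"rz":-10.5,"fingers":0},{"dx":0,"dy":0,"dz":0,"rx":0,"ry":0,"rz":0,"fingers":0}]'
python3 - <<'E'
from h import *
gs();f=cal("wrist");cv2.imwrite("pics/w2.png",f["pixels"][:,:,::-1])
E
```

```text
time: 1.8
tool_pos: [0.4707, -0.1917, 0.2503]
ee_rot: [0.878, 0.479, -0.0, 0.0]
contact_force: [0.7, -1.0, 0.4]
gripper_width: 0.0852
time: 2.17
tool_pos: [0.4699, -0.1915, 0.2189]
ee_rot: [0.778, 0.628, -0.001, -0.002]
contact_force: [0.2, 0.5, 1.1]
gripper_width: 0.0854
t 2.17 tcp [ 0.4699 -0.1915  0.2189] g [   0.9 -301.1] toolx deg in gauge 85.31 tilt 0.2 F [0.2 0.5 1.1] gripF-gauge [0.2 0.6] wid 0.0854 j [-0.46  0.24  1.68  0.    1.23 -0.25]
```

View pics/w2.png

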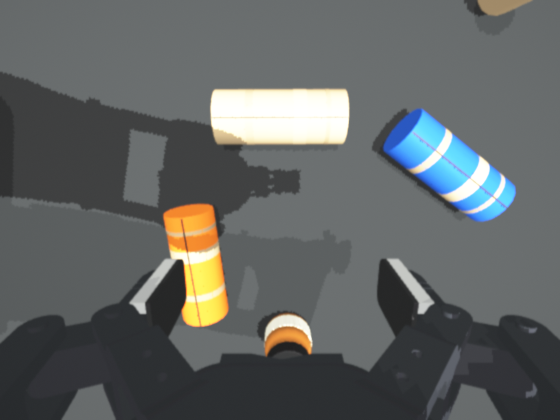

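Run:
```python
from h import *
s,M=gs();f=cal("wrist");K=f["intrinsics"];C=f["tool_from_camera"]
p=np.array(s["tool_pos"])
for n,px,z in [('core L',(212,117),.03),('core R',(348,117),.03),('core nearedge',(280,145),.012),('core far',(280,88),.03),('orange TR',(215,210),.03),('or R',(228,315),.03),('blue',(386,150),.02),('blue low',(475,219),.02)]:
    d=M@C[:3,:3]@np.linalg.inv(K)@np.array([*px,1.]);c=p+M@C[:3,3]
    X=c+d*(z-c[2])/d[2];print(n,X.round(4),(g(X)*1000).round(1))
```

```text
t 2.23 tcp [ 0.4704 -0.1918  0.2203] g [   1.5 -301.3] toolx deg in gauge 85.14 tilt 0.07 F [-0.4  0.2  0.6] gripF-gauge [-0.4  0.1] wid 0.0854 j [-0.46  0.23  1.68 -0.    1.23 -0.24]
core L [ 0.421  -0.1116  0.03  ] [ -58.  -228.2]
core R [ 0.5456 -0.139   0.03  ] [  69.1 -239.2]
core nearedge [ 0.4773 -0.1521  0.012 ] [   3.1 -261. ]
core far [ 0.4889 -0.1003  0.03  ] [   7.8 -208.2]
orange TR [ 0.3992 -0.1999  0.03  ] [ -68.1 -318.6]
or R [ 0.3803 -0.321   0.03  ] [ -70.9 -441.2]
blue [ 0.5793 -0.1789  0.02  ] [ 107.8 -274.2]
blue low [ 0.6616 -0.2707  0.02  ] [ 201.3 -354.5]
```

```bash
python3 -m crank '[{"dx":0.5,"dy":0.3,"dz":5,"rx":0,"ry":0,"rz":0,"fingers":0},{"dx":0.5,"dy":0,"dz":5,"rx":0,"ry":0,"rz":0,"fingers":0},{"dx":0,"dy":0,"dz":5,"rx":0,"ry":0,"rz":0,"fingers":0},{"dx":0,"dy":0,"dz":4,"rx":0,"ry":0,"rz":0,"fingers":0},{"dx":0,"dy":0,"dz":1,"rx":0,"ry":0,"rz":0,"fingers":0},{"dx":0,"dy":0,"dz":0,"rx":0,"ry":0,"rz":0,"fingers":0}]'
python3 - <<'E'
from h import *
gs();f=cal("wrist");cv2.imwrite("pics/w3.png",f["pixels"][:,:,::-1])
f=cal("scene");cv2.imwrite("pics/s3.png",cv2.resize(f["pixels"][140:290,150:350,::-1],None,fx=3,fy=3))
E
```

```text
time: 3.02
tool_pos: [0.4763, -0.1831, 0.0214]
ee_rot: [0.778, 0.628, 0.0, 0.0]
contact_force: [0.3, 0.8, 0.6]
gripper_width: 0.0852
t 3.02 tcp [ 0.4763 -0.1831  0.0214] g [   6.2 -291.8] toolx deg in gauge 85.29 tilt 0.06 F [0.3 0.8 0.6] gripF-gauge [0.2 0.9] wid 0.0852 j [-0.44  0.53  1.81 -0.    0.8  -0.23]
```

View pics/w3.png

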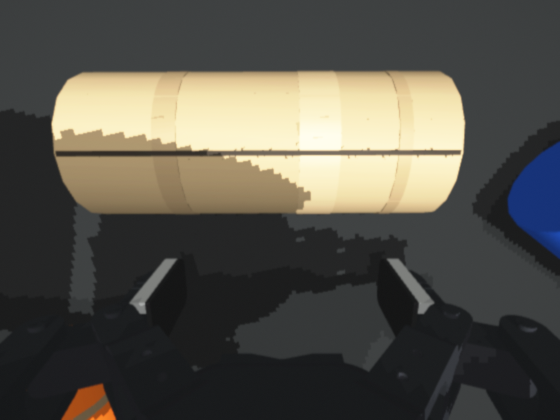

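View pics/s3.png

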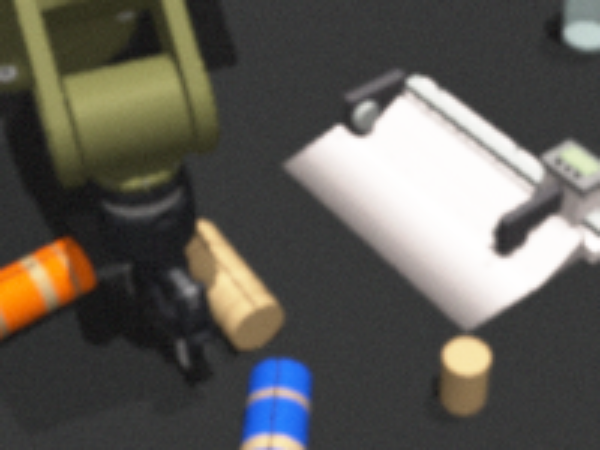

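```bash
python3 -m crank '[{"dx":0.5,"dy":0,"dz":0.1,"rx":0,"ry":0,"rz":0,"fingers":0},{"dx":0.5,"dy":0,"dz":0.1,"rx":0,"ry":0,"rz":0,"fingers":0},{"dx":0.5,"dy":0,"dz":0,"rx":0,"ry":0,"rz":0,"fingers":0},{"dx":0.5,"dy":0,"dz":0,"rx":0,"ry":0,"rz":0,"fingers":0},{"dx":0.5,"dy":0,"dz":0,"rx":0,"ry":0,"rz":0,"fingers":0},{"dx":0.5,"dy":0,"dz":0,"rx":0,"ry":0,"rz":0,"fingers":0},{"dx":0.5,"dy":0,"dz":0,"rx":0,"ry":0,"rz":0,"fingers":0},{"dx":0.5,"dy":0,"dz":0,"rx":0,"ry":0,"rz":0,"fingers":0}]'
python3 - <<'E'
from h import *
gs();f=cal("wrist");cv2.imwrite("pics/w4.png",f["pixels"][:,:,::-1])
E
```

```text
time: 4.12
tool_pos: [0.4841, -0.1433, 0.0183]
ee_rot: [0.778, 0.628, 0.0, -0.0]
contact_force: [0.1, 0.3, 0.1]
gripper_width: 0.0856
t 4.12 tcp [ 0.4841 -0.1433  0.0183] g [   8.7 -251.4] toolx deg in gauge 85.38 tilt 0.0 F [0.1 0.3 0.1] gripF-gauge [0.  0.3] wid 0.0856 j [-0.36  0.53  1.82  0.    0.79 -0.15]
```

View pics/w4.png

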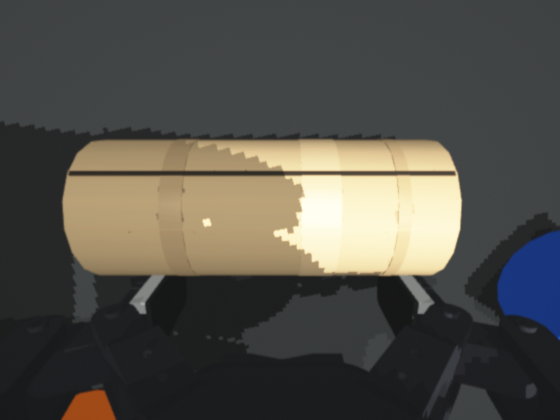

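```bash
python3 -m crank '[{"dx":0.8,"dy":0,"dz":0,"rx":0,"ry":0,"rz":0,"fingers":0},{"dx":0.8,"dy":0,"dz":0,"rx":0,"ry":0,"rz":0,"fingers":0},{"dx":0.8,"dy":0,"dz":0,"rx":0,"ry":0,"rz":0,"fingers":0},{"dx":0.8,"dy":0,"dz":0,"rx":0,"ry":0,"rz":0,"fingers":0},{"dx":0.8,"dy":0,"dz":0,"rx":0,"ry":0,"rz":0,"fingers":0},{"dx":0.8,"dy":0,"dz":0,"rx":0,"ry":0,"rz":0,"fingers":0},{"dx":0.8,"dy":0,"dz":0,"rx":0,"ry":0,"rz":0,"fingers":0},{"dx":0.8,"dy":0,"dz":0,"rx":0,"ry":0,"rz":0,"fingers":0},{"dx":0.8,"dy":0,"dz":0,"rx":0,"ry":0,"rz":0,"fingers":0},{"dx":0.8,"dy":0,"dz":0,"rx":0,"ry":0,"rz":0,"fingers":0}]'
python3 - <<'E'
from h import *
gs();f=cal("wrist");cv2.imwrite("pics/w5.png",f["pixels"][:,:,::-1])
E
```

```text
time: 5.42
tool_pos: [0.5009, -0.0649, 0.0183]
ee_rot: [0.778, 0.628, -0.0, -0.0]
contact_force: [0.3, -0.7, -0.2]
gripper_width: 0.0855
t 5.42 tcp [ 0.5009 -0.0649  0.0183] g [  15.2 -171.5] toolx deg in gauge 85.38 tilt 0.0 F [ 0.3 -0.7 -0.2] gripF-gauge [ 0.4 -0.6] wid 0.0855 j [-0.2   0.53  1.82 -0.    0.79  0.01]
```

View pics/w5.png

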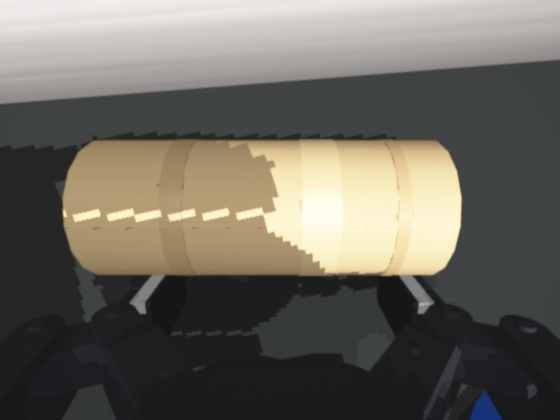

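Run:
```python
from h import *
s,M=gs();f=cal("wrist");K=f["intrinsics"];C=f["tool_from_camera"]
p=np.array(s["tool_pos"]);X=[]
for px in [(0,104),(280,82),(560,60)]:
    d=M@C[:3,:3]@np.linalg.inv(K)@np.array([*px,1.]);c=p+M@C[:3,3]
    x=c+d*(0-c[2])/d[2];X.append(x);print(x.round(4),(g(x)*1000).round(1))
v=X[2]-X[0];print(np.arctan2(v[1],v[0]))
```

```text
t 5.47 tcp [ 0.5011 -0.0642  0.0183] g [  15.2 -170.8] toolx deg in gauge 85.4 tilt 0.01 F [ 0.6  0.1 -0.2] gripF-gauge [0.6 0.2] wid 0.0849 j [-0.2   0.53  1.82  0.    0.79  0.01]
[0.4008 0.0326 0.    ] [-96.9 -87.9]
[0.5178 0.0162 0.    ] [ 21.3 -88.9]
[6.307e-01 4.000e-04 0.000e+00] [135.3 -89.8]
-0.13911681499547096
```

```bash
python3 -m crank '[{"dx":0.8,"dy":0,"dz":0,"rx":0,"ry":0,"rz":0,"fingers":0},{"dx":0.8,"dy":0,"dz":0,"rx":0,"ry":0,"rz":0,"fingers":0},{"dx":0.8,"dy":0,"dz":0,"rx":0,"ry":0,"rz":0,"fingers":0},{"dx":0.8,"dy":0,"dz":0,"rx":0,"ry":0,"rz":0,"fingers":0},{"dx":0.6,"dy":0,"dz":-0.1,"rx":0,"ry":0,"rz":-0.9,"fingers":0},{"dx":0.6,"dy":0,"dz":-0.1,"rx":0,"ry":0,"rz":-0.9,"fingers":0},{"dx":0.6,"dy":0,"dz":-0.1,"rx":0,"ry":0,"rz":-0.9,"fingers":0},{"dx":0.6,"dy":0,"dz":-0.1,"rx":0,"ry":0,"rz":-0.9,"fingers":0},{"dx":0.6,"dy":0,"dz":-0.1,"rx":0,"ry":0,"rz":-0.9,"fingers":0}]'
python3 - <<'E'
from h import *
gs();f=cal("wrist");cv2.imwrite("pics/w6.png",f["pixels"][:,:,::-1])
E
```

```text
time: 6.65
tool_pos: [0.5131, -0.0044, 0.0235]
ee_rot: [0.752, 0.659, 0.0, 0.0]
contact_force: [0.0, -2.5, 1.4]
gripper_width: 0.0854
t 6.65 tcp [ 0.5131 -0.0044  0.0235] g [  19.3 -109.9] toolx deg in gauge 89.93 tilt 0.02 F [ 0.  -2.5  1.4] gripF-gauge [ 0.4 -2.5] wid 0.0854 j [-0.08  0.53  1.8  -0.    0.81  0.05]
```

View pics/w6.png

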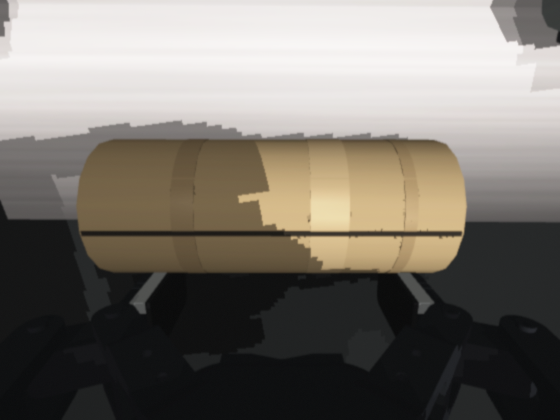

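```bash
python3 -m crank '[{"dx":0.6,"dy":0,"dz":-0.1,"rx":0,"ry":0,"rz":0,"fingers":0},{"dx":0.6,"dy":0,"dz":-0.1,"rx":0,"ry":0,"rz":0,"fingers":0},{"dx":0.6,"dy":0,"dz":-0.1,"rx":0,"ry":0,"rz":0,"fingers":0},{"dx":0.6,"dy":0,"dz":-0.1,"rx":0,"ry":0,"rz":0,"fingers":0},{"dx":0.6,"dy":0,"dz":-0.1,"rx":0,"ry":0,"rz":0,"fingers":0},{"dx":0.6,"dy":0,"dz":-0.1,"rx":0,"ry":0,"rz":0,"fingers":0},{"dx":0.6,"dy":0,"dz":-0.1,"rx":0,"ry":0,"rz":0,"fingers":0},{"dx":0.4,"dy":0,"dz":0,"rx":0,"ry":0,"rz":0,"fingers":0}]'
python3 - <<'E'
from h import *
gs();f=cal("wrist");cv2.imwrite("pics/w7.png",f["pixels"][:,:,::-1])
E
```

```text
time: 7.7
tool_pos: [0.5191, 0.0414, 0.0303]
ee_rot: [0.753, 0.659, 0.0, 0.0]
contact_force: [-0.8, -2.7, 1.1]
gripper_width: 0.0854
t 7.7 tcp [0.5191 0.0414 0.0303] g [ 19.3 -63.7] toolx deg in gauge 89.89 tilt 0.0 F [-0.8 -2.7  1.1] gripF-gauge [-0.4 -2.8] wid 0.0854 j [0.01 0.53 1.77 0.   0.83 0.14]
```

View pics/w7.png

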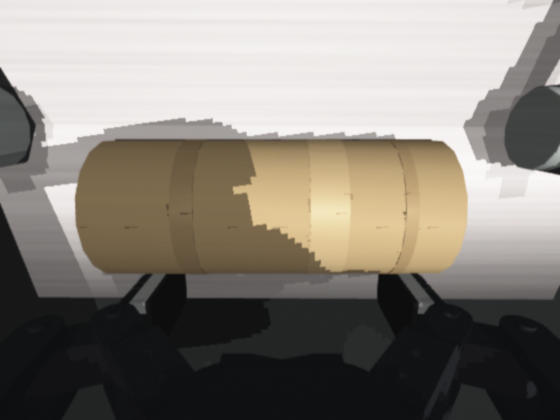

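```bash
python3 -m crank '[{"dx":0.3,"dy":0,"dz":0,"rx":0,"ry":0,"rz":0,"fingers":0},{"dx":0.3,"dy":0,"dz":0,"rx":0,"ry":0,"rz":0,"fingers":0},{"dx":0.3,"dy":0,"dz":0,"rx":0,"ry":0,"rz":0,"fingers":0},{"dx":0.3,"dy":0,"dz":0,"rx":0,"ry":0,"rz":0,"fingers":0},{"dx":0.3,"dy":0,"dz":0,"rx":0,"ry":0,"rz":0,"fingers":0},{"dx":0.2,"dy":0,"dz":0,"rx":0,"ry":0,"rz":0,"fingers":0},{"dx":0,"dy":0,"dz":0,"rx":0,"ry":0,"rz":0,"fingers":0}]'
python3 - <<'E'
from h import *
gs();f=cal("wrist");cv2.imwrite("pics/w8.png",f["pixels"][:,:,::-1])
E
```

```text
time: 8.62
tool_pos: [0.5213, 0.058, 0.0303]
ee_rot: [0.753, 0.659, 0.0, -0.0]
contact_force: [0.2, 0.3, 0.3]
gripper_width: 0.0854
t 8.62 tcp [0.5213 0.058  0.0303] g [ 19.3 -47. ] toolx deg in gauge 89.89 tilt 0.0 F [0.2 0.3 0.3] gripF-gauge [0.1 0.4] wid 0.0854 j [0.04 0.54 1.76 0.   0.84 0.17]
```

View pics/w8.png

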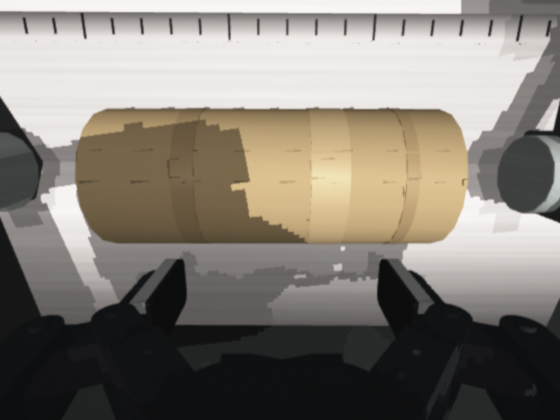

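```bash
python3 -m crank '[{"dx":-1.5,"dy":0,"dz":-1,"rx":0,"ry":0,"rz":0,"fingers":0},{"dx":0,"dy":0,"dz":-5,"rx":0,"ry":0,"rz":0,"fingers":0.2},{"dx":0,"dy":0,"dz":-5.5,"rx":0,"ry":0,"rz":0,"fingers":1},{"dx":0,"dy":5,"dz":-3,"rx":0,"ry":0,"rz":0,"fingers":1},{"dx":1,"dy":5,"dz":0,"rx":0,"ry":0,"rz":0,"fingers":1},{"dx":1,"dy":4,"dz":0,"rx":0,"ry":0,"rz":0,"fingers":1},{"dx":0,"dy":0,"dz":0,"rx":0,"ry":0,"rz":0,"fingers":1},{"dx":0,"dy":0,"dz":0,"rx":0,"ry":0,"rz":0,"fingers":1}]'
python3 - <<'E'
from h import *
gs();f=cal("wrist");cv2.imwrite("pics/w9.png",f["pixels"][:,:,::-1])
f=cal("top");cv2.imwrite("pics/t9.png",cv2.resize(f["pixels"][130:290,180:380,::-1],None,fx=4,fy=3.7)[:600,:800])
E
```

```text
time: 9.68
tool_pos: [0.6601, 0.0434, 0.1754]
ee_rot: [0.753, 0.658, -0.0, -0.0]
contact_force: [0.3, -0.2, -0.2]
gripper_width: 0.0001
t 9.68 tcp [0.6601 0.0434 0.1754] g [158.9 -43.3] toolx deg in gauge 89.85 tilt 0.03 F [ 0.3 -0.2 -0.2] gripF-gauge [ 0.3 -0.1] wid 0.0001 j [ 0.01  0.61  1.25 -0.    1.28  0.14]
```

View pics/w9.png

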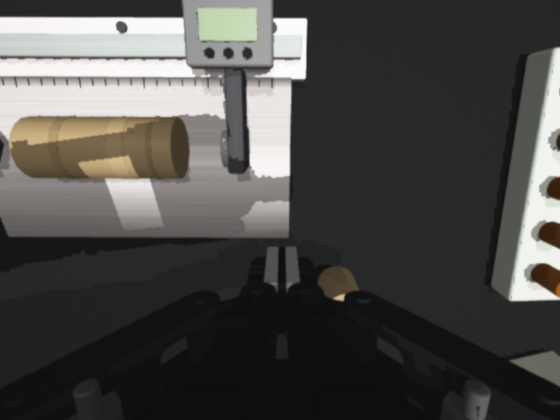

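Run:
```python
from h import *
s,M=gs();f=cal("wrist");K=f["intrinsics"];C=f["tool_from_camera"]
p=np.array(s["tool_pos"])
for n,px,z in [('arm back hi',(247,90),.061),('arm back tip',(248,165),.061),('armtip left',(229,171),.061),('core L',(12,150),.04),('core R',(188,150),.04),('disc face',(222,150),.04),('front corner',(288,237),0),('core top edge',(100,116),.032),('core low edge',(100,178),.032),('carriage right',(272,67),.076)]:
    d=M@C[:3,:3]@np.linalg.inv(K)@np.array([*px,1.]);c=p+M@C[:3,3]
    x=c+d*(z-c[2])/d[2];print(n,x.round(4),(g(x)*1000).round(1))
```

```text
t 9.78 tcp [0.6601 0.0437 0.1759] g [158.8 -43. ] toolx deg in gauge 89.86 tilt 0.01 F [-0.9  0.8 -0.2] gripF-gauge [-1.   0.7] wid 0.0003 j [ 0.01  0.61  1.25 -0.    1.28  0.14]
arm back hi [0.6477 0.1322 0.061 ] [135.   43.1]
arm back tip [0.6399 0.0803 0.061 ] [134.   -9.4]
armtip left [0.6251 0.0778 0.061 ] [119.7 -13.8]
core L [0.4527 0.1146 0.04  ] [-56.1   0.2]
core R [0.5919 0.0958 0.04  ] [84.3 -0.3]
disc face [0.6187 0.0922 0.04  ] [111.4  -0.4]
front corner [ 0.6601 -0.0037  0.    ] [165. -90.]
core top edge [0.5255 0.1311 0.032 ] [13.9 26.1]
core low edge [0.5111 0.0824 0.032 ] [  6.  -24.1]
carriage right [0.6673 0.1425 0.076 ] [153.   55.9]
```

View pics/t9.png

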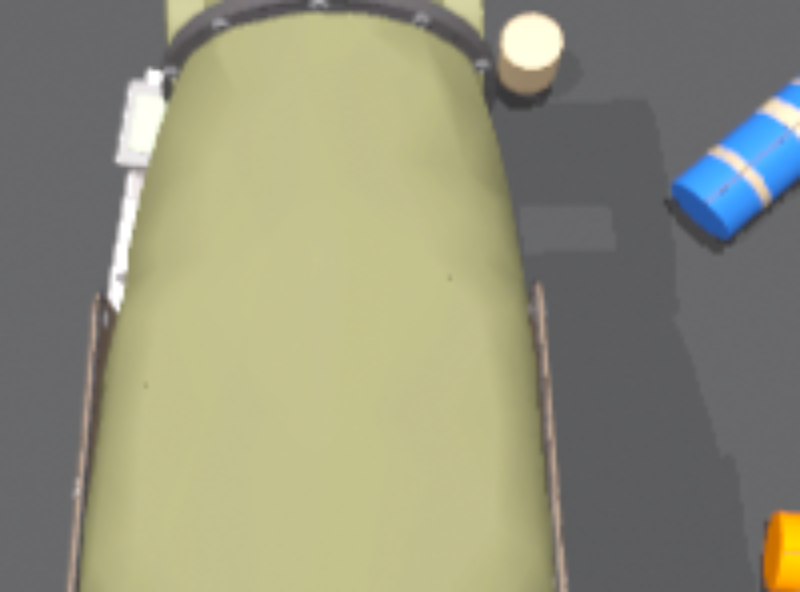

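```bash
python3 -m crank '[{"dx":4.3,"dy":0.8,"dz":0,"rx":0,"ry":0,"rz":0,"fingers":1},{"dx":0,"dy":0,"dz":5,"rx":0,"ry":0,"rz":0,"fingers":1},{"dx":0,"dy":0,"dz":4,"rx":0,"ry":0,"rz":0,"fingers":1},{"dx":0,"dy":0,"dz":3.2,"rx":0,"ry":0,"rz":0,"fingers":1},{"dx":0,"dy":0,"dz":0,"rx":0,"ry":0,"rz":0,"fingers":1},{"dx":0,"dy":0,"dz":0,"rx":0,"ry":0,"rz":0,"fingers":1}]'
python3 - <<'E'
from h import *
gs();f=cal("wrist");cv2.imwrite("pics/w10.png",f["pixels"][:,:,::-1])
E
```

```text
time: 10.58
tool_pos: [0.675, 0.0857, 0.0554]
ee_rot: [0.753, 0.658, 0.001, 0.001]
contact_force: [0.1, 0.1, 0.7]
gripper_width: 0.0
t 10.57 tcp [0.675  0.0857 0.0554] g [168.1   0.6] toolx deg in gauge 89.87 tilt 0.14 F [0.1 0.1 0.7] gripF-gauge [0.1 0.2] wid 0.0 j [0.07 0.78 1.26 0.   1.09 0.21]
```

View pics/w10.png

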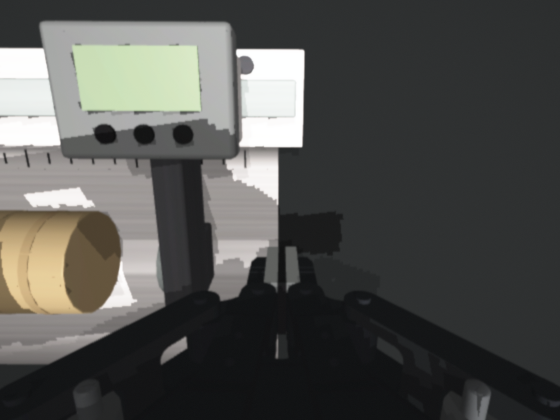

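```bash
python3 -m crank '[{"dx":0,"dy":-0.8,"dz":0,"rx":0,"ry":0,"rz":0,"fingers":1},{"dx":0,"dy":-0.8,"dz":0,"rx":0,"ry":0,"rz":0,"fingers":1},{"dx":0,"dy":-0.5,"dz":0,"rx":0,"ry":0,"rz":0,"fingers":1},{"dx":0,"dy":-0.5,"dz":0,"rx":0,"ry":0,"rz":0,"fingers":1},{"dx":0,"dy":-0.5,"dz":0,"rx":0,"ry":0,"rz":0,"fingers":1},{"dx":0,"dy":-0.5,"dz":0,"rx":0,"ry":0,"rz":0,"fingers":1},{"dx":0,"dy":-0.5,"dz":0,"rx":0,"ry":0,"rz":0,"fingers":1}]'
python3 - <<'E'
from h import *
gs();f=cal("wrist");cv2.imwrite("pics/w11.png",f["pixels"][:,:,::-1])
E
```

```text
time: 11.5
tool_pos: [0.6335, 0.0913, 0.0534]
ee_rot: [0.753, 0.659, 0.0, 0.0]
contact_force: [2.5, 0.4, 1.7]
gripper_width: -0.0001
t 11.5 tcp [0.6335 0.0913 0.0534] g [126.2   0.7] toolx deg in gauge 89.88 tilt 0.02 F [2.5 0.4 1.7] gripF-gauge [2.4 0.7] wid -0.0001 j [0.09 0.71 1.4  0.   1.03 0.22]
```

View pics/w11.png

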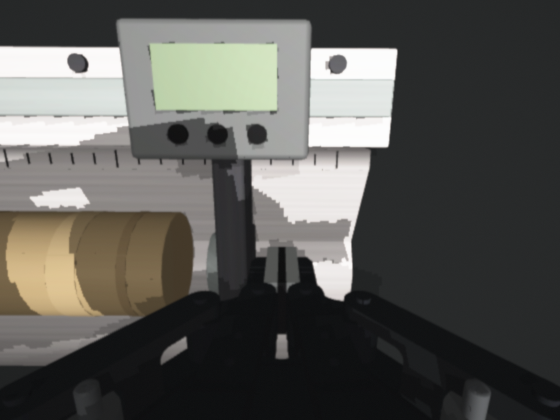

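```bash
python3 -m crank '[{"dx":0,"dy":-0.5,"dz":0,"rx":0,"ry":0,"rz":0,"fingers":1},{"dx":0,"dy":-0.5,"dz":0,"rx":0,"ry":0,"rz":0,"fingers":1},{"dx":0,"dy":-0.5,"dz":0,"rx":0,"ry":0,"rz":0,"fingers":1},{"dx":0,"dy":-0.5,"dz":0,"rx":0,"ry":0,"rz":0,"fingers":1},{"dx":0,"dy":-0.5,"dz":0,"rx":0,"ry":0,"rz":0,"fingers":1},{"dx":0,"dy":-0.5,"dz":0,"rx":0,"ry":0,"rz":0,"fingers":1},{"dx":0,"dy":-0.5,"dz":0,"rx":0,"ry":0,"rz":0,"fingers":1},{"dx":0,"dy":-0.5,"dz":0,"rx":0,"ry":0,"rz":0,"fingers":1},{"dx":0,"dy":-0.5,"dz":0,"rx":0,"ry":0,"rz":0,"fingers":1}]'
python3 - <<'E'
from h import *
gs();f=cal("wrist");cv2.imwrite("pics/w12.png",f["pixels"][:,:,::-1])
f=cal("scene");cv2.imwrite("pics/s12.png",cv2.resize(f["pixels"][140:290,180:380,::-1],None,fx=4,fy=4))
E
```

```text
time: 12.68
tool_pos: [0.589, 0.0974, 0.0533]
ee_rot: [0.753, 0.658, 0.0, 0.0]
contact_force: [5.3, 2.0, -1.0]
gripper_width: -0.0002
t 12.68 tcp [0.589  0.0974 0.0533] g [81.3  0.9] toolx deg in gauge 89.87 tilt 0.04 F [ 5.3  2.  -1. ] gripF-gauge [5.  2.7] wid -0.0002 j [0.1  0.63 1.54 0.   0.97 0.24]
```

View pics/w12.png

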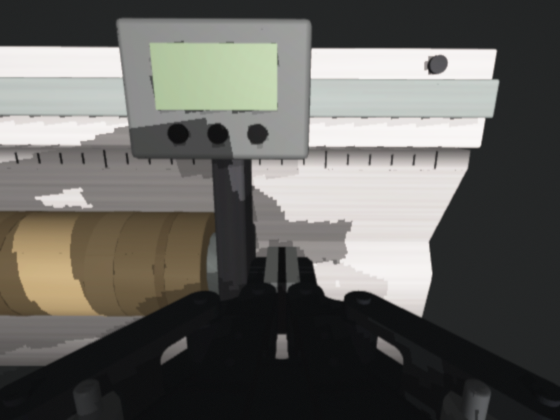

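View pics/s12.png

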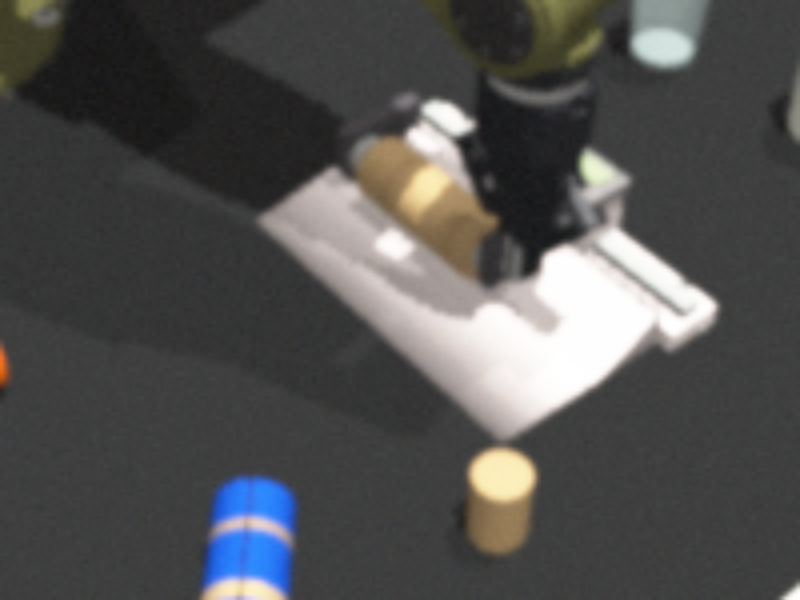

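```bash
python3 -m crank '[{"dx":0,"dy":-0.3,"dz":0,"rx":0,"ry":0,"rz":0,"fingers":1},{"dx":0,"dy":-0.3,"dz":0,"rx":0,"ry":0,"rz":0,"fingers":1},{"dx":0,"dy":-0.2,"dz":0,"rx":0,"ry":0,"rz":0,"fingers":1}]';for i in 1; do python3 -m crank '[{"dx":0,"dy":-0.1,"dz":0,"rx":0,"ry":0,"rz":0,"fingers":1},{"dx":0,"dy":0,"dz":0,"rx":0,"ry":0,"rz":0,"fingers":1}]'; done
python3 - <<'E'
from h import *
s,M=gs();f=cal("wrist");K=f["intrinsics"];C=f["tool_from_camera"];cv2.imwrite("pics/w13.png",f["pixels"][:,:,::-1])
p=np.array(s["tool_pos"])
for n,px,z in [('arm back hi',(251,170),.061),('carriage right',(310,155),.076)]:
    d=M@C[:3,:3]@np.linalg.inv(K)@np.array([*px,1.]);c=p+M@C[:3,3]
    x=c+d*(z-c[2])/d[2];print(n,x.round(4),(g(x)*1000).round(1))
E
```

```text
time: 13.15
tool_pos: [0.5811, 0.0983, 0.0533]
ee_rot: [0.753, 0.658, 0.0, 0.0]
contact_force: [4.9, 1.3, -1.3]
gripper_width: 0.0001
time: 13.4
tool_pos: [0.5801, 0.0984, 0.0533]
ee_rot: [0.753, 0.659, -0.0, -0.0]
contact_force: [3.3, 1.5, -0.6]
gripper_width: -0.0
t 13.4 tcp [0.5801 0.0984 0.0533] g [72.3  0.8] toolx deg in gauge 89.88 tilt 0.02 F [ 3.3  1.5 -0.6] gripF-gauge [3.1 1.9] wid -0.0 j [0.11 0.61 1.57 0.   0.96 0.24]
arm back hi [0.5758 0.1492 0.061 ] [61.4 50.6]
carriage right [0.5965 0.1536 0.076 ] [81.4 57.7]
```

View pics/w13.png

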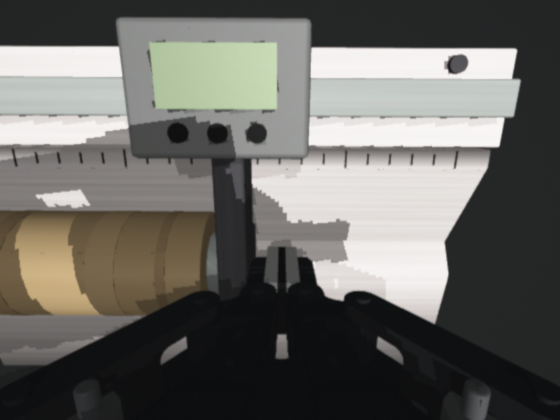

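```bash
python3 -m crank '[{"dx":0,"dy":-0.2,"dz":0,"rx":0,"ry":0,"rz":0,"fingers":1},{"dx":0,"dy":-0.1,"dz":0,"rx":0,"ry":0,"rz":0,"fingers":1}]'; python3 -m crank '[{"dx":0,"dy":-0.1,"dz":0,"rx":0,"ry":0,"rz":0,"fingers":1}]'; python3 -m crank '[{"dx":0,"dy":-0.1,"dz":0,"rx":0,"ry":0,"rz":0,"fingers":1}]'
```

```text
time: 13.7
tool_pos: [0.5775, 0.0988, 0.0533]
ee_rot: [0.753, 0.658, 0.0, 0.0]
contact_force: [10.7, 1.3, -6.7]
gripper_width: 0.0003
time: 13.82
tool_pos: [0.5774, 0.0988, 0.0534]
ee_rot: [0.753, 0.658, 0.001, 0.001]
contact_force: [18.8, 0.1, -10.6]
gripper_width: 0.0002
time: 13.95
tool_pos: [0.5772, 0.0988, 0.0535]
ee_rot: [0.753, 0.658, 0.002, 0.002]
contact_force: [27.0, 0.1, -16.5]
gripper_width: -0.0001
```

The force has risen sharply to 27 N while the tool stands still, so the core looks seated. I'll back off and check.

```bash
python3 -m crank '[{"dx":0,"dy":0.5,"dz":0,"rx":0,"ry":0,"rz":0,"fingers":1},{"dx":0,"dy":2,"dz":0,"rx":0,"ry":0,"rz":0,"fingers":1},{"dx":0,"dy":2,"dz":-4,"rx":0,"ry":0,"rz":0,"fingers":1},{"dx":-2,"dy":-2,"dz":-5,"rx":0,"ry":0,"rz":0,"fingers":1},{"dx":-3,"dy":-5,"dz":-2,"rx":0,"ry":0,"rz":0,"fingers":1},{"dx":-1,"dy":-5,"dz":0,"rx":0,"ry":0,"rz":0,"fingers":1},{"dx":0,"dy":0,"dz":0,"rx":0,"ry":0,"rz":0,"fingers":1},{"dx":0,"dy":0,"dz":0,"rx":0,"ry":0,"rz":0,"fingers":1}]'
python3 - <<'E'
from h import *
gs();f=cal("wrist");cv2.imwrite("pics/w14.png",f["pixels"][:,:,::-1])
f=cal("scene");cv2.imwrite("pics/s14.png",cv2.resize(f["pixels"][140:290,180:380,::-1],None,fx=4,fy=4))
E
```

```text
time: 14.95
tool_pos: [0.4934, 0.0495, 0.1637]
ee_rot: [0.753, 0.658, 0.0, 0.0]
contact_force: [-0.1, -0.4, -0.6]
gripper_width: 0.0001
t 14.95 tcp [0.4934 0.0495 0.1637] g [ -7.3 -59. ] toolx deg in gauge 89.88 tilt 0.02 F [-0.1 -0.4 -0.6] gripF-gauge [-0.  -0.5] wid 0.0001 j [ 0.03  0.27  1.77 -0.    1.1   0.16]
```

View pics/w14.png

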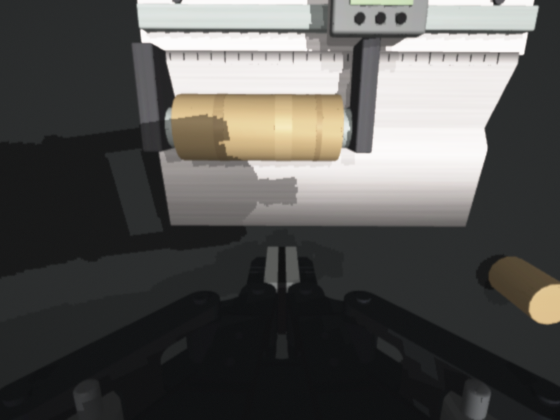

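View pics/s14.png

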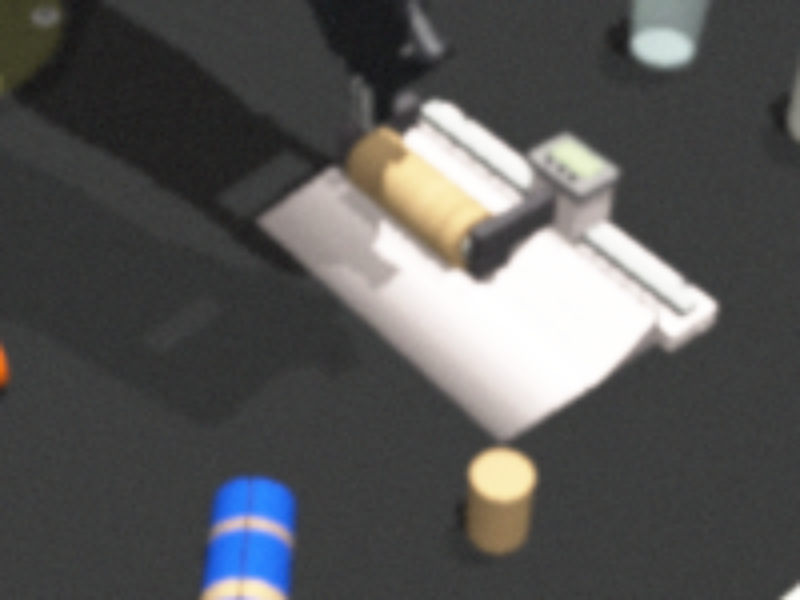

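Run:
```python
from h import *
s,M=gs();f=cal("wrist");K=f["intrinsics"];C=f["tool_from_camera"]
p=np.array(s["tool_pos"])
c=cv2.resize(f["pixels"][70:180,120:400,::-1],None,fx=2.85,fy=2.85,interpolation=cv2.INTER_CUBIC);cv2.imwrite("pics/w15.png",c)
for n,px,z in [('arm back',(373,150),.061),('arm back up',(379,45),.061),('core L',(175,127),.032),('core R',(341,127),.032),('core far',(260,94),.045),('core near',(260,160),.022),('foot L',(170,226),0),('foot R',(466,226),0),('bracket outer',(142,150),.056),('brack inner',(158,150),.056)]:
    d=M@C[:3,:3]@np.linalg.inv(K)@np.array([*px,1.]);cc=p+M@C[:3,3]
    x=cc+d*(z-cc[2])/d[2];print(n,(g(x)*1000).round(1))
```

```text
t 15.05 tcp [0.4937 0.0496 0.1632] g [ -7.  -58.9] toolx deg in gauge 89.88 tilt 0.0 F [-0.5  0.8  0.4] gripF-gauge [-0.6  0.7] wid 0.0002 j [ 0.03  0.28  1.77 -0.    1.1   0.16]
arm back [ 56.6 -13.2]
arm back up [55.5 53.1]
core L [-88.7   1.8]
core R [38.9  1.4]
core far [-22.   24.8]
core near [-24.6 -25. ]
foot L [-112.1  -89.6]
foot R [166.4 -90.4]
bracket outer [-105.9  -13.2]
brack inner [-94.5 -13.2]
```

View pics/w15.png

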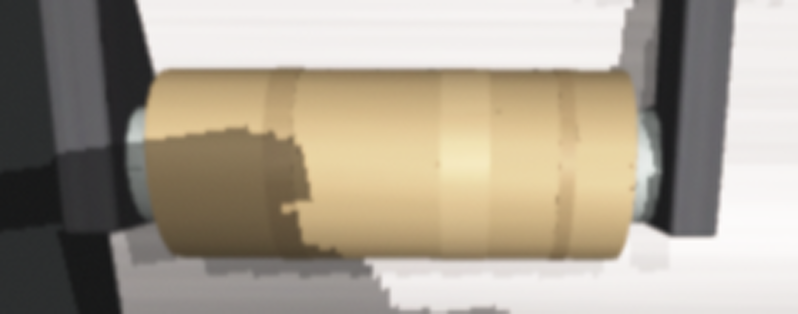

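```bash
python3 -c "
from workcell import ticket
print(ticket.hand_in())"
```

```text
the job is handed in; nothing more can be done
None
```

The core lies in the V, end to end between the anvil and the jaw, and the job is handed in at about 15 s of robot time. `hand_in` gives no verdict, so this rests on my own checks.

I rolled the core across the bench with the two open fingertips. By the tool's travel it had turned more than half a turn before the bevel. While it climbed the bevel I squared it to the gauge, and then it dropped into the V. With the fingers closed I pushed the jaw's back until the core stopped against the anvil; the wrist force rose to about 27 N along x, and then I backed off.

| Last check (wrist camera) | Measured | Target |
|---|---|---|
| Core middle, gauge x | about -25 mm | -25 mm |
| Core across the V | within about 2 mm of 0 | 0 ± 4 mm |
| Gap at either end | none visible | none |
| Jaw slide | 0.0885 to 0.0895 | 0.090 ± 0.003 |

- **Uncertain points:** the jaw's place estimated from the tool's stopping point came out 2 to 3 mm more open than the final picture. I trusted the picture.
- **Not measured:** I did not measure the core's height or tilt in the V; it only looked seated and square.
- **Bystanders:** the robot stood clear of everything at the end. I had no contact with the plug, bottle, beaker or jar and they looked unmoved where I could see them, but I did not re-measure their positions.

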